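Load the glass slide under the stage clips

ROBOT

A 6-joint arm with a two-finger parallel gripper is mounted at the origin on a cart in front of the work surface, level with it; the furniture and walls round the work are solid. World frame = base frame: x ahead of the robot, y to its left, z up, the work surface at z = 0. Lengths are in mm, angles in rad, forces in N, time in s.
With the tool pointing down it reaches from about 350 to 975 mm from the base axis. Payload 17.4 kg.
Tool frame: the origin (TCP) lies between the finger pads; the fingertips stand 14 mm ahead of it and the grasp point (between the pads) lies 5 mm behind it; z points along the fingers, y is the direction in which the jaws open and shut (so a half turn about z gives the same grasp; the last joint's range is limited). The gripper opens to 85 mm and grips with 20 to 120 N. Pads are 22 mm wide; open, the fingers measure 114 mm over their backs; the gripper's body (76 mm by 85 mm) begins 54 mm behind the grasp point. The pads swing forward as they close: fully open they stand 13 mm farther back than shut.
Start: joints at [-1.138, 0.116, 1.442, -0, 1.584, -0.038], TCP at [306.172, -601.574, 245.303] pointing down, gripper open.
Joint ranges: [-2.83, 2.83], [-0.83, 2.19], [0.07, 2.5], [-1.14, 4.28], [0.01, 3], [-2.97, 2.97]. Speed limits (rad/s): [1.89, 1.89, 2.22, 3.14, 3.14, 3.14].

INTERFACE

Orientations are given as a rotation vector (axis times angle).
In Python, from bench import bot, optics, order gives the robot as it stands.
- The arm moves only by the tool arm_command, never from a script. Its argument "moves" is a list of rows, each a list of 2 entries, a list of its own where there are three numbers: the shift along the tool's x, y, z in units of 30 mm (1.0 is 30 mm), then the turn, a rotation vector about the tool's x, y, z in units of 6 degrees (1.0 is 6 degrees). A call has 1 to 10 rows; each row shifts and turns the commanded pose from where the row before left it, along the tool's axes as they then stand; what a row does not reach is not made up. A row lasts 1/12 s, in which the tool goes at most 41.7 mm and 7.16 degrees, less where a joint would pass 70% of its speed; a pose out of reach is approached as far as the arm can. A call is refused whole if a number of a shift passes 1 or a number of a turn 1, either way. A call with a gripper value outside its range is refused whole. "claw" is the gripper's target within -1 to 1 (shut at 1, half-way at 0, fully open at -1), set as the call begins (left out, the last holds). The fingers move at their own pace and stop on an object; the grip force is fixed at half the most. Time passes only in rows, so rows that do not move let the fingers close. It gives the time, the measured TCP pose, the force and the opening at its end, in the units of the state.
- bot.sense(): the state, without advancing time (a new reading comes with each control period).
- optics.snapshot(name): name is "scene" or "top"; returns the picture (400x640x3 uint8, red, green, blue); there is no depth.
- optics.camera_info(name): a dict with "mtx" (3x3 intrinsics, pixels), "distortion" ([k1, k2, p1, p2, k3] as OpenCV has them; the pictures are not rectified), "extrinsics" (4x4, takes a point from world to camera coordinates). Camera axes: x right, y down, z forward; pixel columns grow to the right and rows downward; lengths in mm; the calibration is good to about 2 mm. A picture is of the moment at which its call begins. camera_info takes no time and is no camera call.
- order.close_job(): hands the job in, once; it reports no verdict.
The state is a dict: "time": time; "joint_positions": joint angles; "joint_velocities": joint speeds; "tau": joint torques, N m; "tool_pos": TCP position; "tool_rot": TCP orientation; "wrist_force": force on the tool from outside, world axes, zero at the start; "ft_torque": the same for the moment, N m; "finger_gap": opening from 0.0 (shut) to 1.0 (fully open).
Only numpy, scipy, OpenCV 4.12 (cv2) and the standard library are available. Lean on these libraries where they do the work, as an engineer would, in place of code of your own. Each camera call takes 0.05 s, during which the arm holds its last target.

TASK

Pick up the carrier with the glass slide by its upright grip, set it flat on the deck of the inspection stage in front of the two spring clips, and slide it in under them up to the end stop, so that both clips ride up over its front bar and snap down onto the glass. Then let go of it and leave it lying there.

Things in the scene. Friction and masses are not known exactly. Their poses are not given: they have to be found in the camera images.
- slide_grip (a point): Centre of the carrier's black upright grip: 30 mm along x, 14 thick along y, z -24 to +20. Carrier (0.16 kg): flat plate, 100 long, 70 wide, 4 thick, glass window over a brass disc; underside 28 mm below this point. x points to the round front bar (8 mm dia., 70 wide, front face 85 mm ahead of this point; rear edge 15 mm behind). The narrower solid plate with a round knob is a bystander.
- stop_face (a point): Middle of the face of the stage's end stop, 4 mm over the deck; the carrier's front bar rests against it when home. Stage: grey fixed block, 200 long, 100 wide, deck 20 mm over the table, from 160 mm before this point to 40 beyond. x: direction of sliding in, y across, z up. Nothing on the deck is higher than 20 mm. Sliding in takes 3 to 7 N.
- clip_left (a joint): Sprung steel clip, 11 mm wide, 19 mm to the left (+y) of the stage's middle line, hinged beyond the stop. Its upturned lip starts 50 mm before the stop face, 11 mm above the deck (the 8 mm bar goes under); its nose presses down 27 mm before the stop face. Angle in rad: 0 empty (nose 2 mm over the deck), about 0.12 on top of the bar, 0.04 down on the glass, behind the bar.
- clip_right (a joint): The same clip 19 mm to the right (-y) of the middle line, same angles. Each presses with a little over 1 N; both drop off the bar's rear side when the bar is still about 15 mm from the stop.
Not all that is in view belongs to the job. Leave any blue or red look-alike of the part that bears slide_grip alone.

How it is judged (in metres and radians):
On the way:
1. a clip rides up on the carrier's front bar (value of joint any of clip_left, clip_right above 0.085 rad), for 0.02 s.
At the end, for the whole second after the job is handed in: The carrier lies flat on the deck, its front bar within 12 mm of the end stop, within 15 mm of the middle line at the grip and 10 degrees of straight, both clips down on the glass behind the bar, and it has been let go (x of slide_grip in the frame of stop_face above -0.097 m and y of slide_grip in the frame of stop_face between -0.015 and 0.015 m and z of slide_grip in the frame of stop_face below 0.028 m and angle between the x axis of slide_grip and the x axis of stop_face, either way round below 0.18 rad and angle between slide_grip's own z axis and vertical below 0.08 rad and value of joint clip_left between 0.015 and 0.07 rad and value of joint clip_right between 0.015 and 0.07 rad); the robot touches nothing.
It also fails if it takes over 42 s, if anything falls off the work surface, if the arm or the gripper's body presses on something with over 40 N, if the wrist force passes 120 N, or if a joint passes its speed limit or range.

## Working session

There is one attempt and no reset: what is moved stays moved. The work goes in short steps, Python scripts to look and compute and a tool call to move; the robot and the scene stay as the last step left them, time stands still between calls to the robot, and variables do not carry over. Pictures are saved under pics/ and viewed, and the job is handed in when it is done.

Besides the shell and the picture viewer there is one more tool, called after "Emit:" as a command line: name --argument value ..., lists and objects as JSON in quotes. arm_command: Moves the arm, as the interface text tells. Its arguments: {"type":"object","properties":{"moves":{"type":"array","items":{"type":"array"}},"claw":{"type":"number"}},"required":["moves"]}

```bash
mkdir -p pics; python3 - <<'E'
from bench import bot, optics, order
import cv2
print(bot.sense())
for n in ("scene","top"):
    im=optics.snapshot(n); cv2.imwrite(f"pics/{n}0.png",im[:,:,::-1]); 
    c=optics.camera_info(n); print(n,c)
E
```

```text
{'time': 0.0, 'joint_positions': array([-1.13778247e+00,  1.16506465e-01,  1.44226772e+00,  1.67156357e-05,
        1.58397422e+00, -3.78037992e-02]), 'joint_velocities': array([-0.00078193,  0.00094995,  0.00184564, -0.00082502,  0.00224029,
        0.00057144]), 'tau': array([-2.79281821e-04, -7.31983280e+01, -6.32491136e+01,  2.52470608e-05,
        6.32462616e-03,  1.25809055e-05]), 'tool_pos': array([ 306.11445197, -601.41093959,  244.54682288]), 'tool_rot': array([-3.05383931e+00, -7.32482055e-01,  3.30548363e-04]), 'wrist_force': array([ 0.1038808 , -0.66700615,  0.00149912]), 'ft_torque': array([ 0.03790912,  0.00097161, -0.00094362]), 'finger_gap': 1.0025277578966492}
scene {'mtx': array([[442.46549847,   0.        , 312.73851221],
       [  0.        , 442.46549847, 198.43979658],
       [  0.        ,   0.        ,   1.        ]]), 'distortion': array([-0.12467682,  0.        ,  0.        ,  0.        ,  0.        ]), 'extrinsics': array([[-5.59248265e-01, -8.28691893e-01,  2.26080857e-02,
         2.75990894e+02],
       [-5.41449475e-01,  3.44477932e-01, -7.66920739e-01,
         3.63730145e+02],
       [ 6.27753012e-01, -4.41140229e-01, -6.41343476e-01,
         1.03050004e+03],
       [ 0.00000000e+00,  0.00000000e+00,  0.00000000e+00,
         1.00000000e+00]])}
top {'mtx': array([[418.99918482,   0.        , 320.82373351],
       [  0.        , 418.99918482, 201.88643522],
       [  0.        ,   0.        ,   1.        ]]), 'distortion': array([-0.04164053,  0.        ,  0.        ,  0.        ,  0.        ]), 'extrinsics': array([[-1.13886171e-02, -9.99894827e-01, -8.97964293e-03,
        -2.50952051e+01],
       [-9.94582962e-01,  1.22550999e-02, -1.03220853e-01,
         5.56095504e+02],
       [ 1.03320044e-01,  7.75545708e-03, -9.94617927e-01,
         1.14474293e+03],
       [ 0.00000000e+00,  0.00000000e+00,  0.00000000e+00,
         1.00000000e+00]])}
```

View pics/scene0.png

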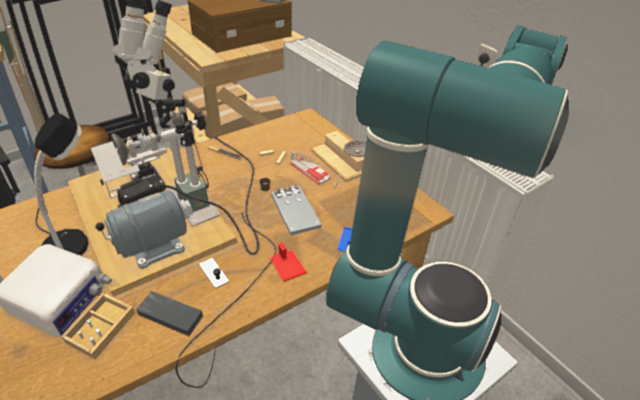

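View pics/top0.png

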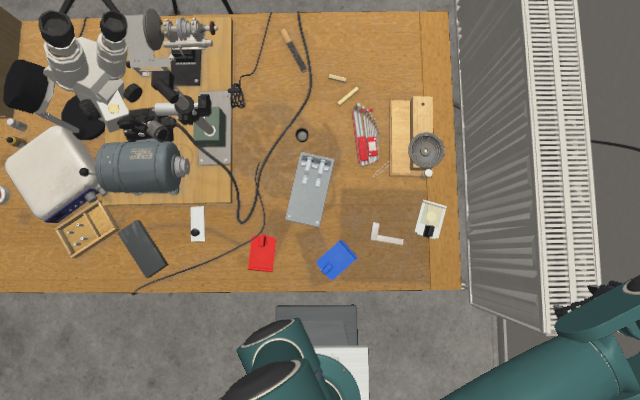

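The candidates in the top view are:
- The white plate with a brass disc and black upright at (431,220).
- The narrow white plate with a round knob at (197,225), which is the bystander.
- The red look-alike at (263,252).
- The blue look-alike at (337,260).

The one at (431,220) fits the description. I'll enlarge it and the stage to confirm.

```bash
python3 - <<'E'
import cv2, numpy as np
im=cv2.imread("pics/top0.png")
a=cv2.resize(im[190:250,400:460],None,fx=9,fy=9,interpolation=cv2.INTER_CUBIC)
b=cv2.resize(im[145:235,275:345],None,fx=6,fy=6,interpolation=cv2.INTER_CUBIC)
cv2.imwrite("pics/c_a.png",a);cv2.imwrite("pics/c_b.png",b)
E
```

```text
(no output)
```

View pics/c_a.png

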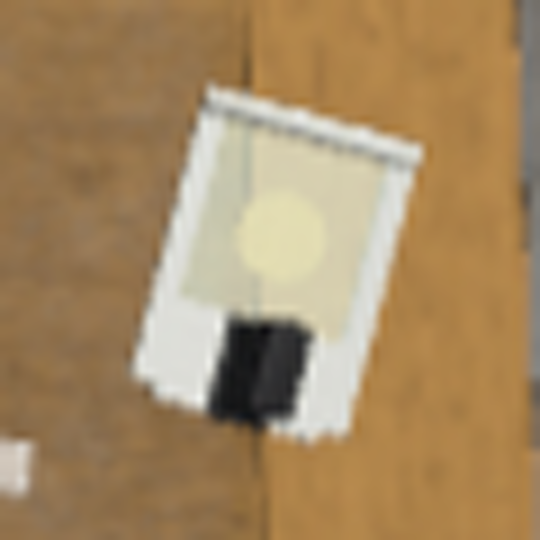

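View pics/c_b.png

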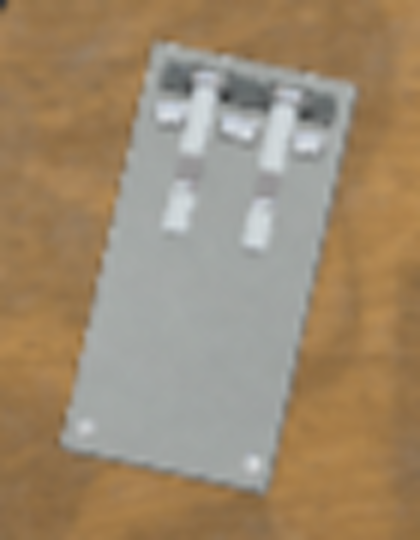

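```bash
cat > h.py <<'E'
import numpy as np, cv2
from bench import bot, optics, order
from scipy.optimize import least_squares
def cam(n):
    c=optics.camera_info(n); return np.array(c["mtx"]),np.array(c["distortion"]),np.array(c["extrinsics"])
def proj(n,P):
    K,d,E=cam(n); P=np.atleast_2d(np.asarray(P,float))
    return cv2.projectPoints(P,cv2.Rodrigues(E[:3,:3])[0],E[:3,3],K,d)[0][:,0]
def ray(n,uv,z):
    K,d,E=cam(n); q=cv2.undistortPoints(np.array([[uv]],float),K,d)[0,0]
    R=E[:3,:3];C=-R.T@E[:3,3];v=R.T@np.array([q[0],q[1],1]);return C+v*(z-C[2])/v[2]
def fit(n,local,uv,z0,guess,fixyaw=None):
    local=np.array(local,float);uv=np.array(uv,float)
    def P(p):
        c,s=np.cos(p[2]),np.sin(p[2]);return np.c_[p[0]+c*local[:,0]-s*local[:,1],p[1]+s*local[:,0]+c*local[:,1],local[:,2]+z0]
    r=least_squares(lambda p:((proj(n,P(p))-uv)*1.0).ravel(),guess,x_scale=[10,10,.1])
    return r.x,r.fun.reshape(-1,2)
def crop(n,f,box,s,name):
    im=optics.snapshot(n) if f is None else None
E
python3 - <<'E'
from h import *
for n in("top","scene"):
    K,d,E=cam(n);print(n,-E[:3,:3].T@E[:3,3])
f=lambda u,s,o:[(u[0]+.5)/s-.5+o[0],(u[1]+.5)/s-.5+o[1]]
a=[f(u,9,(400,190)) for u in[(208,88),(422,150),(135,380),(348,437)]]
for u,z in zip(a,[6,6,2,2]):print(ray("top",u,z))
# grip frame, z rel to table
L=[(84,35,6),(84,-35,6),(-15,35,2),(-15,-35,2)]
print(fit("top",L,a,0,[400,-300,0]))
b=[f(u,6,(275,145)) for u in[(155,42),(355,92),(62,445),(268,490)]]
for u in b:print(ray("top",u,20))
L=[(40,50,20),(40,-50,20),(-160,50,20),(-160,-50,20)]
print(fit("top",L,b,0,[600,0,0]))
E
```

```text
top [ 434.52242419  -40.78557637 1195.75714487]
scene [-295.61058135  558.00943257  933.61704442]
[ 561.86181273 -322.59721353    6.        ]
[ 541.2507244  -389.98535168    6.        ]
[ 469.77474258 -297.0905453     2.        ]
[ 450.91944881 -363.93857269    2.        ]
(array([ 4.72817437e+02, -3.33891906e+02, -2.79605861e-01]), array([[ 0.2743097 , -0.47399765],
       [ 0.215207  , -0.92551544],
       [-0.32345169,  0.60865377],
       [-0.16191339,  0.77150524]]))
[702.01790204  25.10088282  20.        ]
[676.51434285 -69.84525262  20.        ]
[510.21848886  69.92023819  20.        ]
[488.0145259  -26.42128712  20.        ]
(array([ 6.52677686e+02, -1.40675828e+01, -2.31063882e-01]), array([[-0.12168823, -0.35755718],
       [ 0.70116167, -1.26743349],
       [-0.46879765,  0.65807266],
       [-0.10579619,  0.90570059]]))
```

```bash
cat >> h.py <<'E'
def place(p,L):
    L=np.atleast_2d(np.array(L,float));c,s=np.cos(p[2]),np.sin(p[2]);return np.c_[p[0]+c*L[:,0]-s*L[:,1],p[1]+s*L[:,0]+c*L[:,1],L[:,2]]
def boxL(x0,x1,y0,y1,z0,z1):
    return [[(x0,y0,z),(x1,y0,z),(x1,y1,z),(x0,y1,z)] for z in(z0,z1)]
CAR=boxL(-15,81,-35,35,0,4)+boxL(-15,15,-7,7,4,48)+boxL(77,85,-35,35,4,8)
STG=boxL(-160,40,-50,50,0,20)+boxL(-50,-27,13.5,24.5,31,31)+boxL(-50,-27,-24.5,-13.5,31,31)+[[(0,-40,24),(0,40,24)]]
def over(n,im,polys,box,s,name):
    x0,y0,x1,y1=box
    o=cv2.resize(im[y0:y1,x0:x1],None,fx=s,fy=s,interpolation=cv2.INTER_CUBIC)
    for p,z,loops in polys:
        for l in loops:
            q=proj(n,place(p,l)+[0,0,z]);q=((q+.5-[x0,y0])*s-.5)
            cv2.polylines(o,[np.round(q*8).astype(np.int32)],True,(0,0,255) if l[0][2]==0 else (255,0,255),1,cv2.LINE_AA,3)
    cv2.imwrite(name,o)
def togo(x,y,z,yaw):
    st=bot.sense();p=st["tool_pos"];R=cv2.Rodrigues(st["tool_rot"])[0]
    y0=np.arctan2(R[1,0],R[0,0])
    D=R.T@(np.array([x,y,z])-p)
    e=R.T@np.array([0,0,-1.]) # tilt
    dy=yaw-y0
    psi=yaw;X=np.array([np.cos(psi),np.sin(psi),0]);Y=np.array([np.sin(psi),-np.cos(psi),0]);dw=np.array([x,y,z])-p
    print("t",round(st["time"],2),"pos",p.round(1),"yaw",round(y0,4),"zaxis",R[:,2].round(4),"F",st["wrist_force"].round(1),"gap",round(st["finger_gap"],3))
    print("units now-axes",(D/30).round(2),"turn z units",round(-np.degrees(dy)/6,2),"| units after turn",np.round([X@dw/30,Y@dw/30,-dw[2]/30],2))
E
python3 - <<'E'
from h import *
im=cv2.imread("pics/top0.png")
over("top",im,[([472.8,-333.9,-.2796],0,CAR)],(400,190,460,250),9,"pics/o_a.png")
over("top",im,[([652.7,-14.1,-.231],0,STG)],(275,145,345,235),6,"pics/o_b.png")
im=cv2.imread("pics/scene0.png")
over("scene",im,[([652.7,-14.1,-.231],0,STG)],(260,170,335,240),8,"pics/o_s.png")
print(proj("scene",place([472.8,-333.9,-.28],[(0,0,28)])))
togo(473,-334,245,-.28)
a=cv2.imread("pics/o_a.png");b=cv2.imread("pics/o_b.png")
h=540;o=np.zeros((h,970,3),np.uint8);o[:,:540]=a;o[:,545:965]=b;cv2.imwrite("pics/o_ab.png",cv2.resize(o,(800,int(h*800/970))))
E
```

```text
[[400.0628586  189.74636073]]
t 0.1 pos [ 306.1 -601.4  244.6] yaw 0.4709 zaxis [-4.e-04  1.e-03 -1.e+00] F [0.2 0.7 0.2] gap 1.001
units now-axes [ 9.   -5.42 -0.01] turn z units 7.17 | units after turn [ 2.88e+00 -1.01e+01 -1.00e-02]
```

View pics/o_a.png

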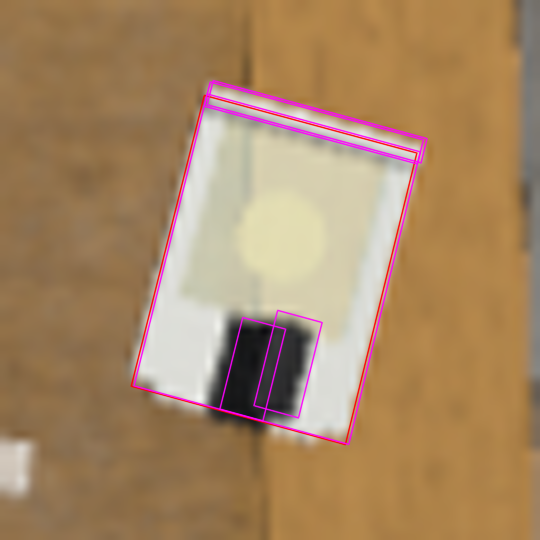

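View pics/o_b.png

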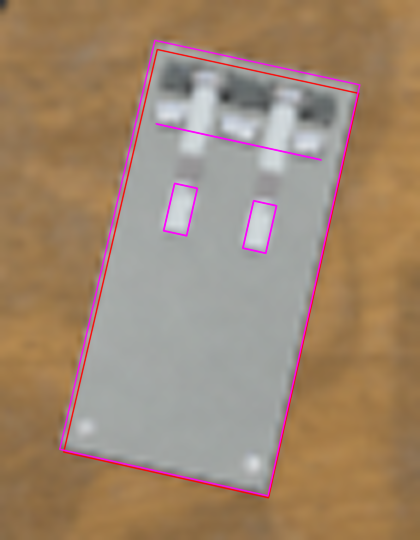

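View pics/o_s.png

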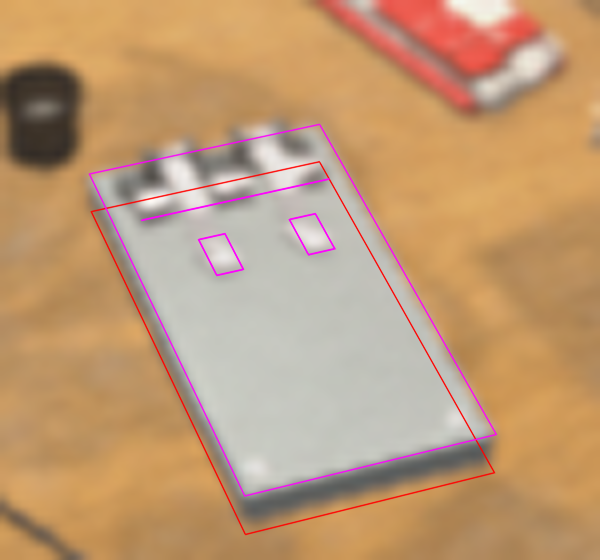

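The crop at (431,220) shows a white frame, glass over a brass disc, a round front bar and a black upright grip, so that's the carrier. The stage model fits both views at about (653,-14) with yaw -0.23. Next I'll turn the tool to the carrier's yaw and approach.

Emit:
arm_command --moves '[[[0, 0, 0], [0, 0, 0.9]], [[0, 0, 0], [0, 0, 0.9]], [[0, 0, 0], [0, 0, 0.9]], [[0, 0, 0], [0, 0, 0.9]], [[0, 0, 0], [0, 0, 0.9]], [[0, 0, 0], [0, 0, 0.9]], [[0, 0, 0], [0, 0, 0.9]], [[0, 0, 0], [0, 0, 0.9]]]' --claw -1

```text
time: 0.77
tool_pos: [306.1, -601.5, 244.9]
tool_rot: [-3.108, 0.45, 0.001]
wrist_force: [-0.2, 0.2, 0.2]
finger_gap: 0.998
```

Emit:
arm_command --moves '[[[0.28, -0.9, 0], [0, 0, 0]], [[0.28, -1, 0], [0, 0, 0]], [[0.28, -1, 0], [0, 0, 0]], [[0.28, -1, 0], [0, 0, 0]], [[0.28, -1, 0], [0, 0, 0]], [[0.28, -1, 0], [0, 0, 0]]]'

```text
time: 1.27
tool_pos: [404.5, -444.3, 245.0]
tool_rot: [-3.11, 0.444, 0.0]
wrist_force: [-0.4, -0.2, -0.7]
finger_gap: 0.999
```

```bash
python3 - <<'E'
from h import *
togo(470.5,-332,150,-.28)
for n in("scene","top"):cv2.imwrite(f"pics/{n}1.png",optics.snapshot(n)[:,:,::-1])
E
```

```text
t 1.27 pos [ 404.5 -444.3  245. ] yaw -0.2834 zaxis [-3.e-04  4.e-04 -1.e+00] F [-0.4 -0.2 -0.7] gap 0.999
units now-axes [ 1.07 -4.21  3.17] turn z units -0.03 | units after turn [ 1.08 -4.21  3.17]
```

View pics/scene1.png

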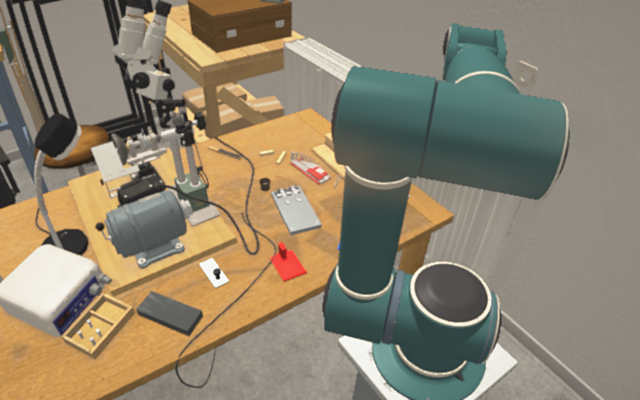

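View pics/top1.png

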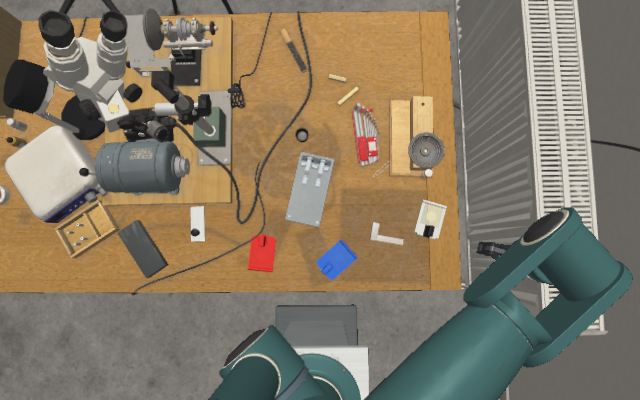

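Emit:
arm_command --moves '[[[0.22, -0.84, 0.5], [0, 0, 0]], [[0.22, -0.84, 0.5], [0, 0, 0]], [[0.22, -0.84, 0.5], [0, 0, 0]], [[0.22, -0.84, 0.5], [0, 0, 0]], [[0.2, -0.85, 0.5], [0, 0, 0]], [[0, 0, 0.9], [0, 0, 0]], [[0, 0, 0.9], [0, 0, 0]], [[0, 0, 0], [0, 0, 0]]]'

```text
time: 2.03
tool_pos: [468.7, -332.0, 110.8]
tool_rot: [-3.107, 0.442, 0.01]
wrist_force: [-0.9, -0.2, -1.2]
finger_gap: 1.001
```

```bash
python3 - <<'E'
from h import *
togo(470.5,-332,28,-.28)
a,b=[optics.snapshot(n)[:,:,::-1] for n in("scene","top")]
o=np.zeros((400,800,3),np.uint8)
o[:,:400]=cv2.resize(a[130:250,330:450],(400,400),interpolation=cv2.INTER_CUBIC)
o[:,400:]=cv2.resize(b[170:270,380:480],(400,400),interpolation=cv2.INTER_CUBIC)
cv2.imwrite("pics/st2.png",o)
E
```

```text
t 2.03 pos [ 468.7 -332.   110.8] yaw -0.2826 zaxis [-0.0057  0.0043 -1.    ] F [-0.9 -0.2 -1.2] gap 1.001
units now-axes [ 0.07 -0.01  2.76] turn z units -0.02 | units after turn [ 0.06 -0.02  2.76]
```

View pics/st2.png

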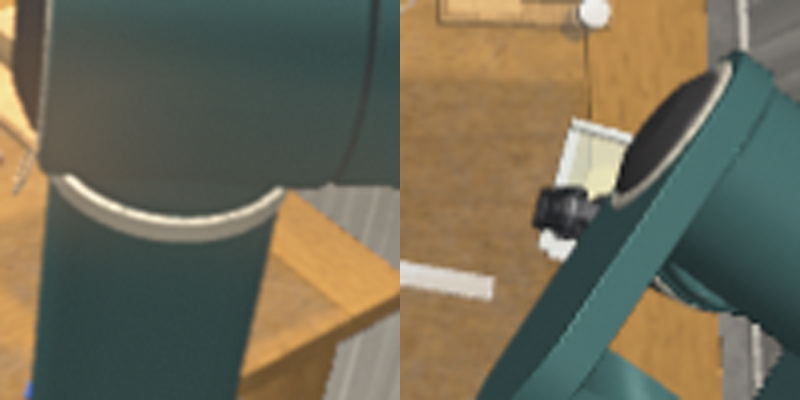

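The left finger at (555,210) in the crop stands outside the grip as expected, so I'll descend.

Emit:
arm_command --moves '[[[0.05, 0, 0.5], [0, 0, 0]], [[0, 0, 0.6], [0, 0, 0]], [[0, 0, 0.6], [0, 0, 0]], [[0, 0, 0.5], [0, 0, 0]], [[0, 0, 0.4], [0, 0, 0]], [[0, 0, 0.2], [0, 0, 0]], [[0, 0, 0], [0, 0, 0]]]'

```text
time: 2.72
tool_pos: [471.8, -334.2, 32.2]
tool_rot: [-3.11, 0.444, 0.001]
wrist_force: [0.3, 0.7, 0.4]
finger_gap: 1.0
```

Emit:
arm_command --moves '[[[0, 0, 0], [0, 0, 0]], [[0, 0, 0], [0, 0, 0]], [[0, 0, 0], [0, 0, 0]], [[0, 0, 0], [0, 0, 0]], [[0, 0, 0], [0, 0, 0]], [[0, 0, 0], [0, 0, 0]], [[0, 0, 0], [0, 0, 0]], [[0, 0, 0], [0, 0, 0]]]' --claw 1

```text
time: 3.38
tool_pos: [472.0, -334.1, 32.8]
tool_rot: [3.11, -0.443, 0.001]
wrist_force: [-1.4, 0.2, 5.5]
finger_gap: 0.153
```

```bash
python3 - <<'E'
from h import *
togo(470.5,-332,28,-.28)
E
```

```text
t 3.38 pos [ 472.  -334.1   32.8] yaw -0.2832 zaxis [ 4.e-04 -4.e-04 -1.e+00] F [-1.4  0.2  5.5] gap 0.153
units now-axes [-0.07 -0.05  0.16] turn z units -0.03 | units after turn [-0.07 -0.05  0.16]
```

Gripped: the gap is 0.153 of 85 mm, about 13 mm. Now I'll lift.

Emit:
arm_command --moves '[[[0, 0, -0.2], [0, 0, 0]], [[0, 0, -0.5], [0, 0, 0]], [[0, 0, -0.8], [0, 0, 0]], [[0, 0, -0.8], [0, 0, 0]], [[0, 0, -0.8], [0, 0, 0]], [[0, 0, -0.5], [0, 0, -0.25]], [[0, 0, -0.3], [0, 0, -0.25]], [[0, 0, 0], [0, 0, 0]], [[0, 0, 0], [0, 0, 0]]]'

```text
time: 4.13
tool_pos: [471.8, -333.9, 149.3]
tool_rot: [3.12, -0.363, 0.0]
wrist_force: [1.4, -0.5, -1.8]
finger_gap: 0.154
```

```bash
python3 - <<'E'
from h import *
S=np.array([652.7,-14.1]);y=-.231
g=S-150*np.array([np.cos(y),np.sin(y)]);print(g)
togo(*g,130,y)
E
```

```text
[506.6843104   20.24266137]
t 4.13 pos [ 471.8 -333.9  149.3] yaw -0.2316 zaxis [ 2.e-04 -1.e-04 -1.e+00] F [ 1.4 -0.5 -1.8] gap 0.154
units now-axes [ -1.58 -11.76   0.64] turn z units -0.01 | units after turn [ -1.57 -11.76   0.64]
```

Emit:
arm_command --moves '[[[-0.12, -0.5, 0], [0, 0, 0]], [[-0.12, -0.8, 0], [0, 0, 0]], [[-0.12, -0.95, 0], [0, 0, 0]], [[-0.12, -0.95, 0], [0, 0, 0]], [[-0.12, -0.95, 0], [0, 0, 0]], [[-0.12, -0.95, 0], [0, 0, 0]], [[-0.12, -0.95, 0], [0, 0, 0]], [[-0.12, -0.95, 0], [0, 0, 0]], [[-0.12, -0.95, 0], [0, 0, 0]], [[-0.12, -0.95, 0], [0, 0, 0]]]'

```text
time: 4.97
tool_pos: [497.1, -63.8, 148.1]
tool_rot: [-3.12, 0.363, 0.002]
wrist_force: [0.7, 0.3, -1.7]
finger_gap: 0.152
```

Emit:
arm_command --moves '[[[-0.12, -0.9, 0], [0, 0, 0]], [[-0.12, -0.9, 0], [0, 0, 0]], [[-0.12, -0.6, 0.2], [0, 0, 0]], [[0, -0.3, 0.2], [0, 0, 0]], [[0, -0.16, 0.2], [0, 0, 0]], [[0, 0, 0], [0, 0, 0]], [[0, 0, 0], [0, 0, 0]]]'

```text
time: 5.55
tool_pos: [506.7, 19.7, 130.5]
tool_rot: [3.12, -0.362, -0.002]
wrist_force: [1.3, 0.1, -1.5]
finger_gap: 0.155
```

```bash
python3 - <<'E'
from h import *
togo(506.7,20.2,130,-.231)
for n in("scene","top"):cv2.imwrite(f"pics/{n}3.png",optics.snapshot(n)[:,:,::-1])
E
```

```text
t 5.55 pos [506.7  19.7 130.5] yaw -0.2311 zaxis [-1.5e-03 -2.0e-04 -1.0e+00] F [ 1.3  0.1 -1.5] gap 0.155
units now-axes [-0.   -0.02  0.02] turn z units -0.0 | units after turn [-0.   -0.02  0.02]
```

View pics/scene3.png

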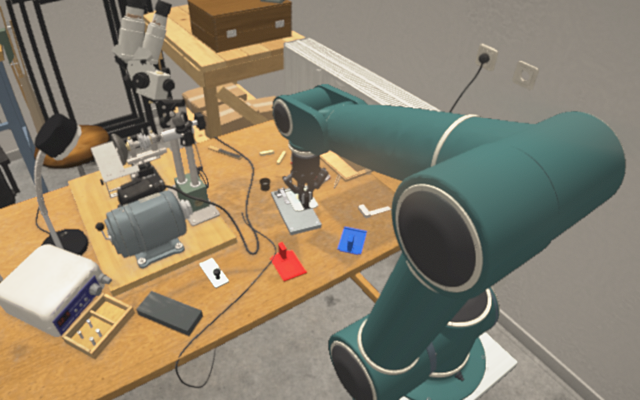

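View pics/top3.png

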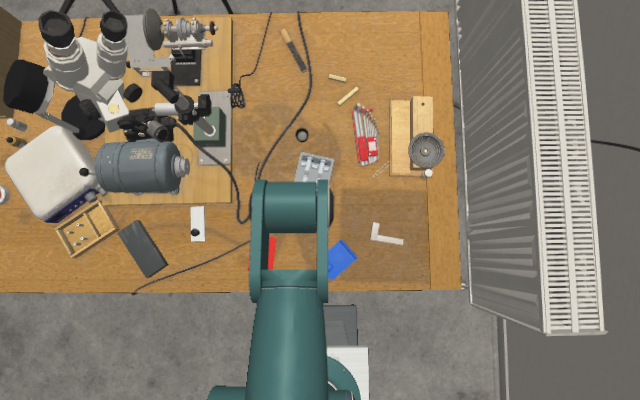

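```bash
python3 - <<'E'
from h import *
im=cv2.imread("pics/scene3.png")
o=over("scene",im,[([506.7,19.7,-.231],97.7,CAR),([652.7,-14.1,-.231],0,STG)],(260,140,340,240),7,"pics/o3.png")
over("scene",im,[],(260,140,340,240),7,"pics/o3b.png")
a,b=cv2.imread("pics/o3.png"),cv2.imread("pics/o3b.png")
cv2.imwrite("pics/o3c.png",cv2.resize(np.hstack([a,b]),(800,500)))
E
```

```text
(no output)
```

View pics/o3.png

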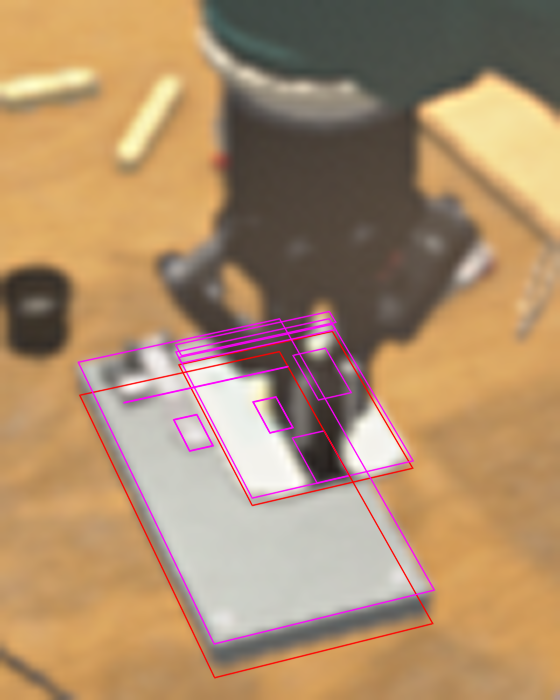

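View pics/o3b.png

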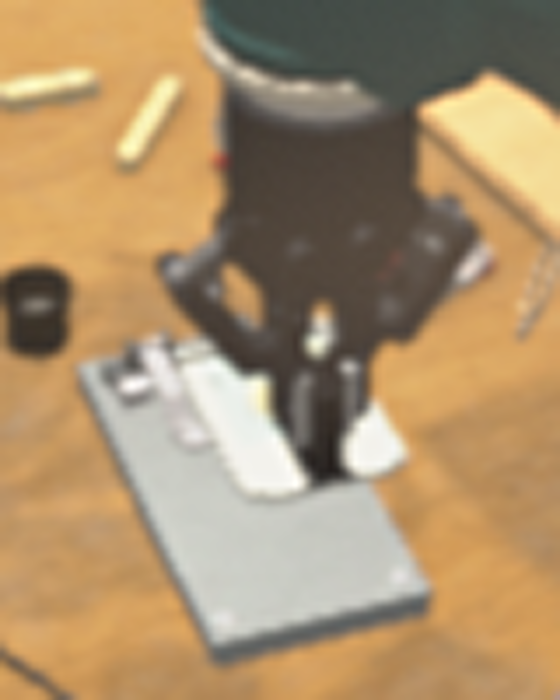

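The in-hand carrier model matches the scene crop, with its rear edge at about (252,495) to (408,455), so the grip offset is known to about 2 mm. I'll lower to just above the deck, with the bar about 58 mm before the stop.

Emit:
arm_command --moves '[[[0.13, 0, 0.4], [0, 0, 0]], [[0.1, -0.02, 0.6], [0, 0, 0]], [[0, 0, 0.6], [0, 0, 0]], [[0, 0, 0.45], [0, 0, 0]], [[0, 0, 0.25], [0, 0, 0]], [[0, 0, 0.1], [0, 0, 0]], [[0, 0, 0], [0, 0, 0]], [[0, 0, 0], [0, 0, 0]]]'

```text
time: 6.32
tool_pos: [514.2, 19.2, 60.0]
tool_rot: [-3.121, 0.362, -0.001]
wrist_force: [-0.3, -0.0, -1.5]
finger_gap: 0.154
```

```bash
python3 - <<'E'
from h import *
togo(513.5,18.7,52.8,-.231)
im=optics.snapshot("scene")[:,:,::-1].copy();cv2.imwrite("pics/scene4.png",im)
p=bot.sense()["tool_pos"]
over("scene",im,[([p[0],p[1],-.231],p[2]-32.8,CAR),([652.7,-14.1,-.231],0,STG)],(265,170,335,245),8,"pics/o4.png")
E
```

```text
t 6.32 pos [514.2  19.2  60. ] yaw -0.2309 zaxis [ 8.e-04 -0.e+00 -1.e+00] F [-0.3 -0.  -1.5] gap 0.154
units now-axes [-0.02  0.02  0.24] turn z units 0.0 | units after turn [-0.02  0.02  0.24]
```

View pics/o4.png

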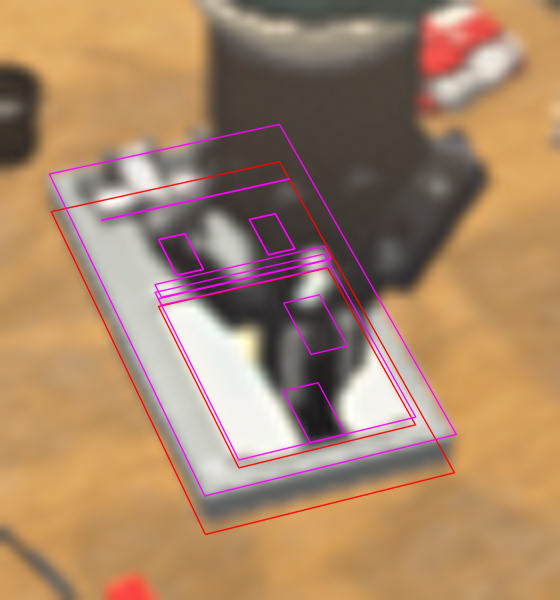

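Emit:
arm_command --moves '[[[-0.07, 0, 0.08], [0, 0, 0]], [[0, 0, 0.06], [0, 0, 0]], [[0, 0, 0.04], [0, 0, 0]], [[0, 0, 0], [0, 0, 0]]]'

```text
time: 6.7
tool_pos: [511.7, 19.8, 53.8]
tool_rot: [-3.121, 0.362, 0.0]
wrist_force: [-0.3, 0.0, -0.9]
finger_gap: 0.154
```

Emit:
arm_command --moves '[[[0, 0, 0.03], [0, 0, 0]], [[0, 0, 0], [0, 0, 0]]]'

```text
time: 6.87
tool_pos: [511.8, 19.7, 52.9]
tool_rot: [3.121, -0.362, -0.0]
wrist_force: [-0.1, -0.3, -1.7]
finger_gap: 0.153
```

Emit:
arm_command --moves '[[[0, 0, 0.03], [0, 0, 0]], [[0, 0, 0], [0, 0, 0]]]'

```text
time: 7.03
tool_pos: [511.9, 19.7, 52.7]
tool_rot: [-3.121, 0.362, 0.0]
wrist_force: [-5.5, -0.8, 7.0]
finger_gap: 0.155
```

Contact came at TCP z 52.7, as computed. I'll ease the load slightly and slide in.

Emit:
arm_command --moves '[[[0.05, 0, -0.01], [0, 0, 0]], [[0.1, 0, -0.01], [0, 0, 0]], [[0.13, 0, 0], [0, 0, 0]], [[0.13, 0, 0], [0, 0, 0]], [[0.13, 0, 0], [0, 0, 0]]]'

```text
time: 7.45
tool_pos: [528.1, 15.9, 52.8]
tool_rot: [-3.121, 0.362, 0.0]
wrist_force: [-2.5, 1.3, 2.9]
finger_gap: 0.153
```

```bash
cat > s.py <<'E'
from h import *
import sys
togo(652.7-85*np.cos(.231),-14.1+85*np.sin(.231),52.8,-.231)
im=optics.snapshot("scene")[:,:,::-1].copy();cv2.imwrite(f"pics/scene{sys.argv[1]}.png",im)
p=bot.sense()["tool_pos"]
over("scene",im,[],(265,170,335,240),8,f"pics/o{sys.argv[1]}.png")
E
python3 s.py 5
```

```text
t 7.45 pos [528.1  15.9  52.8] yaw -0.2308 zaxis [-1.e-04  1.e-04 -1.e+00] F [-2.5  1.3  2.9] gap 0.153
units now-axes [ 1.44  0.02 -0.  ] turn z units 0.0 | units after turn [ 1.44  0.02 -0.  ]
```

View pics/o5.png

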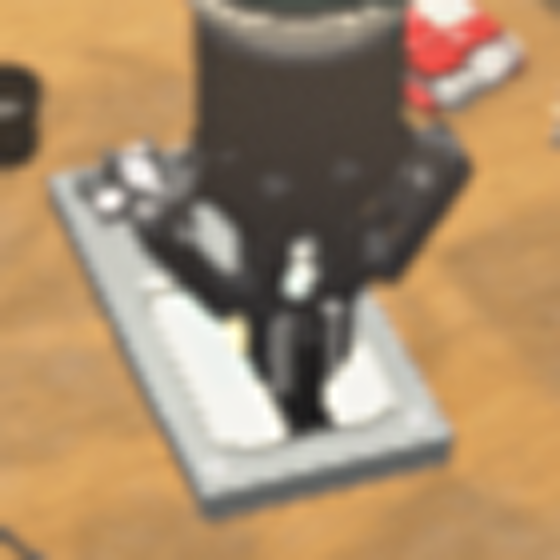

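The carrier lies flat and straight on the deck, with its bar at about (150,285) near the lips. Continuing.

Emit:
arm_command --moves '[[[0.1, 0, 0], [0, 0, 0]], [[0.12, 0, 0], [0, 0, 0]], [[0.12, 0, 0], [0, 0, 0]], [[0.12, 0, 0], [0, 0, 0]]]'

```text
time: 7.83
tool_pos: [540.8, 13.0, 52.8]
tool_rot: [-3.12, 0.362, 0.003]
wrist_force: [-12.1, 2.6, 8.4]
finger_gap: 0.154
```

Emit:
arm_command --moves '[[[0.1, 0, 0], [0, 0, 0]], [[0.1, 0, 0], [0, 0, 0]], [[0.1, 0, 0], [0, 0, 0]], [[0.1, 0, 0], [0, 0, 0]]]'

```text
time: 8.17
tool_pos: [552.7, 10.2, 52.7]
tool_rot: [-3.121, 0.362, 0.001]
wrist_force: [-5.7, 1.3, 4.6]
finger_gap: 0.151
```

Emit:
arm_command --moves '[[[0.1, 0, 0], [0, 0, 0]], [[0.1, 0, 0], [0, 0, 0]], [[0.1, 0, 0], [0, 0, 0]], [[0, 0, 0], [0, 0, 0]]]'

```text
time: 8.5
tool_pos: [561.8, 8.0, 52.8]
tool_rot: [-3.121, 0.362, 0.001]
wrist_force: [-2.6, 1.0, 3.0]
finger_gap: 0.153
```

```bash
python3 s.py 6
```

```text
t 8.5 pos [561.8   8.   52.8] yaw -0.2309 zaxis [-4.e-04  1.e-04 -1.e+00] F [-2.6  1.   3. ] gap 0.153
units now-axes [ 0.28  0.02 -0.  ] turn z units 0.0 | units after turn [ 0.28  0.02 -0.  ]
```

View pics/o6.png

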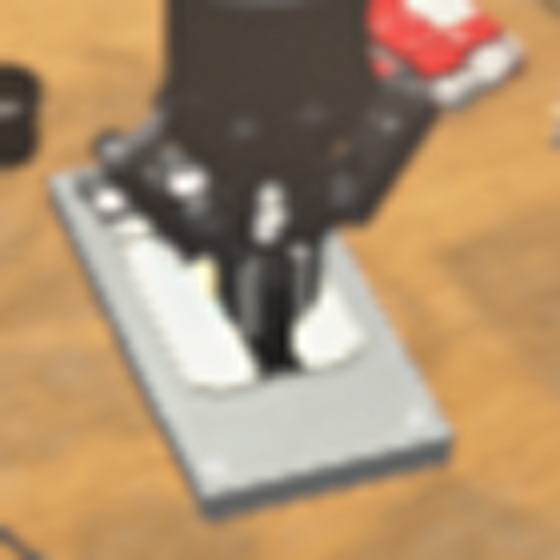

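The wrist x force peaked at about -12 N and then fell to -2.6 N, which fits the clips riding over the bar and dropping. I'll push on until the stop is felt.

Emit:
arm_command --moves '[[[0.06, 0, 0], [0, 0, 0]], [[0.06, 0, 0], [0, 0, 0]], [[0.04, 0, 0], [0, 0, 0]], [[0, 0, 0], [0, 0, 0]]]'

```text
time: 8.88
tool_pos: [566.1, 7.0, 52.7]
tool_rot: [-3.121, 0.362, 0.001]
wrist_force: [-6.4, 2.0, 4.6]
finger_gap: 0.157
```

Emit:
arm_command --moves '[[[0.04, 0, 0], [0, 0, 0]], [[0.03, 0, 0], [0, 0, 0]], [[0, 0, 0], [0, 0, 0]]]'

```text
time: 9.13
tool_pos: [568.0, 6.6, 52.7]
tool_rot: [-3.121, 0.362, 0.001]
wrist_force: [-6.1, 2.6, 5.5]
finger_gap: 0.154
```

Emit:
arm_command --moves '[[[0.04, 0, 0], [0, 0, 0]], [[0, 0, 0], [0, 0, 0]]]'

```text
time: 9.3
tool_pos: [569.2, 6.3, 52.8]
tool_rot: [-3.121, 0.362, 0.001]
wrist_force: [-6.0, 1.0, 5.6]
finger_gap: 0.153
```

Emit:
arm_command --moves '[[[0.04, 0, 0], [0, 0, 0]], [[0, 0, 0], [0, 0, 0]]]'

```text
time: 9.47
tool_pos: [570.4, 6.0, 52.8]
tool_rot: [-3.121, 0.362, 0.001]
wrist_force: [-7.5, 1.8, 5.1]
finger_gap: 0.152
```

Emit:
arm_command --moves '[[[0.04, 0, 0], [0, 0, 0]], [[0, 0, 0], [0, 0, 0]]]'

```text
time: 9.63
tool_pos: [571.1, 5.8, 52.7]
tool_rot: [-3.121, 0.362, 0.003]
wrist_force: [-10.8, 2.5, 8.5]
finger_gap: 0.153
```

Emit:
arm_command --moves '[[[0.04, 0, 0], [0, 0, 0]], [[0, 0, 0], [0, 0, 0]]]'

```text
time: 9.8
tool_pos: [571.3, 5.8, 52.7]
tool_rot: [-3.121, 0.361, 0.008]
wrist_force: [-24.8, 4.5, 17.2]
finger_gap: 0.153
```

```bash
python3 s.py 7
```

```text
t 9.8 pos [571.3   5.8  52.7] yaw -0.2306 zaxis [-4.8e-03  7.0e-04 -1.0e+00] F [-24.8   4.5  17.2] gap 0.153
units now-axes [-0.04  0.02 -0.  ] turn z units 0.0 | units after turn [-0.04  0.02 -0.  ]
```

View pics/o7.png

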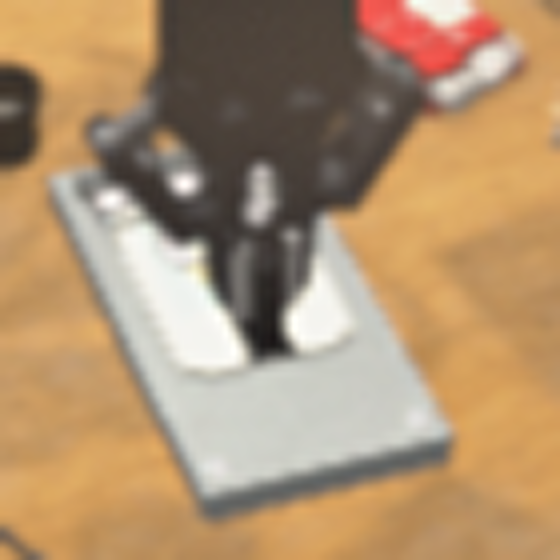

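The stop is firmly felt: force jumped to 25 N with no motion, and the grip is at about -84 mm in the stop frame. I'll relax the push, open and lift straight up.

Emit:
arm_command --moves '[[[-0.05, 0, -0.01], [0, 0, 0]], [[0, 0, 0], [0, 0, 0]]]'

```text
time: 10.02
tool_pos: [571.0, 5.8, 52.8]
tool_rot: [3.121, -0.362, -0.001]
wrist_force: [-8.4, 2.0, 3.7]
finger_gap: 0.156
```

Emit:
arm_command --moves '[[[0, 0, 0], [0, 0, 0]], [[0, 0, 0], [0, 0, 0]], [[0, 0, 0], [0, 0, 0]], [[0, 0, 0], [0, 0, 0]], [[0, 0, 0], [0, 0, 0]], [[0, 0, 0], [0, 0, 0]], [[0, 0, 0], [0, 0, 0]], [[0, 0, 0], [0, 0, 0]]]' --claw -1

```text
time: 10.68
tool_pos: [571.4, 5.7, 53.0]
tool_rot: [-3.121, 0.362, -0.0]
wrist_force: [0.5, -0.2, -0.0]
finger_gap: 1.002
```

Emit:
arm_command --moves '[[[0, 0, -0.2], [0, 0, 0]], [[0, 0, -0.5], [0, 0, 0]], [[0, 0, -0.8], [0, 0, 0]], [[0, 0, -0.8], [0, 0, 0]], [[0, 0, -0.8], [0, 0, 0]], [[0, 0, -0.8], [0, 0, 0]], [[0, 0, -0.5], [0, 0, 0]], [[0, 0, 0], [0, 0, 0]]]'

```text
time: 11.35
tool_pos: [572.5, 5.7, 189.4]
tool_rot: [-3.12, 0.362, -0.008]
wrist_force: [0.1, 0.2, -0.2]
finger_gap: 1.001
```

```bash
python3 s.py 8
```

```text
t 11.35 pos [572.5   5.7 189.4] yaw -0.2308 zaxis [ 5.3e-03 -2.0e-04 -1.0e+00] F [ 0.1  0.2 -0.2] gap 1.001
units now-axes [-0.1   0.04  4.55] turn z units 0.0 | units after turn [-0.08  0.03  4.55]
```

View pics/o8.png

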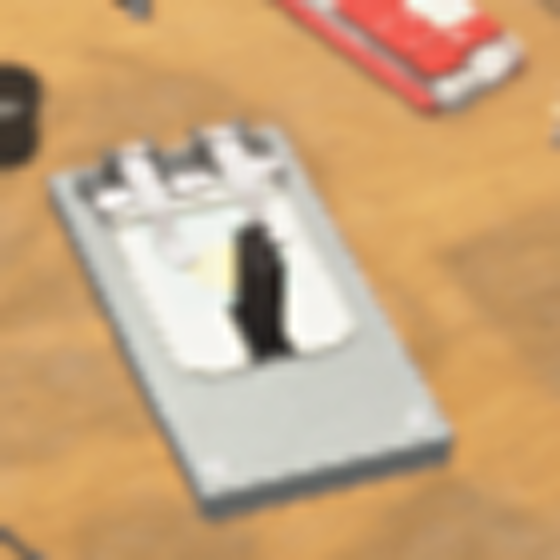

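The carrier is released and lies flat and straight with its bar at the stop. I'll swing the arm clear for a top view check.

Emit:
arm_command --moves '[[[-0.2, 0.5, -0.2], [0, 0, 0]], [[-0.3, 0.9, -0.2], [0, 0, 0]], [[-0.3, 0.9, 0], [0, 0, 0]], [[-0.3, 0.9, 0], [0, 0, 0]], [[-0.3, 0.9, 0], [0, 0, 0]], [[-0.3, 0.9, 0], [0, 0, 0]], [[-0.3, 0.9, 0], [0, 0, 0]], [[-0.3, 0.9, 0], [0, 0, 0]], [[-0.3, 0.6, 0], [0, 0, 0]], [[0, 0.3, 0], [0, 0, 0]]]'

```text
time: 12.23
tool_pos: [440.3, -203.0, 196.2]
tool_rot: [-3.12, 0.365, 0.002]
wrist_force: [0.1, 0.9, 0.1]
finger_gap: 0.999
```

```bash
python3 - <<'E'
from h import *
a,b=[optics.snapshot(n)[:,:,::-1].copy() for n in("scene","top")]
p=[652.7-85*np.cos(.231),-14.1+85*np.sin(.231),-.231]
over("top",b,[],(285,145,345,230),9,"pics/o9t.png")
over("top",b,[(p,20,CAR)],(285,145,345,230),9,"pics/o9u.png")
over("scene",a,[],(265,180,310,220),12,"pics/o9s.png")
t,u=[cv2.imread(f"pics/o9{k}.png") for k in"tu"]
h=np.hstack([t,u]);cv2.imwrite("pics/o9.png",cv2.resize(h,None,fx=.74,fy=.74))
cv2.imwrite("pics/top9.png",b)
E
```

```text
(no output)
```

View pics/o9.png

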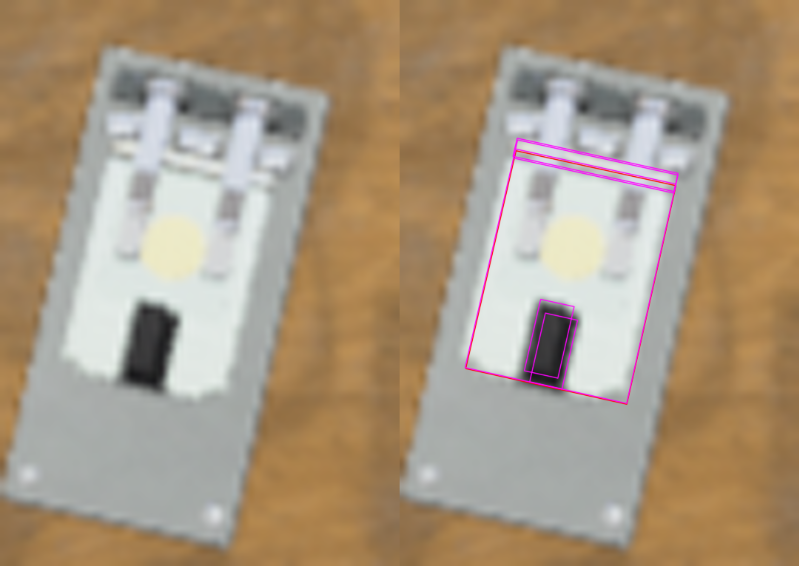

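View pics/o9s.png

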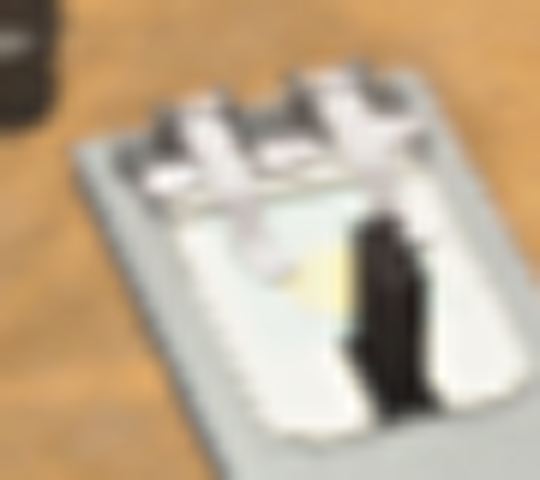

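Both clips lie over the bar, with their noses and lips on the glass at about (130,240) and (215,260) in the left half of the top crop. The bar sits against the stop blocks, and the carrier is straight and centred. Handing in.

```bash
python3 - <<'E'
from h import *
print(bot.sense()["wrist_force"].round(1), bot.sense()["time"]); print(order.close_job())
E
```

```text
[0.4 0.  0.1] 12.3333
the job is handed in; nothing more can be done
None
```

I picked the carrier up by its black grip, set it on the deck in front of the clips and slid it in to the end stop. I then let go, moved the arm clear and handed in at 12.3 s. No verdict was reported.

**Clips:** while sliding, the wrist x force peaked at about 12 N and then fell to about 3 N, which fits the clips riding over the bar and dropping. That is above your 3 to 7 N because I was also pressing down lightly. I had no reading of the clip angles, so the ride-up is judged from the force. The final images from both cameras show both clips over the bar with their noses down on the glass.

**End stop:** pushing on gave 25 N with almost no further movement. At that point the tool pose put the grip at about -84 mm in the stop frame, where exactly home is -85.

**Straightness and release:** in the last pictures the carrier lies flat, straight and centred, within my roughly 2 to 3 mm measuring accuracy. The wrist force was about zero at the end, with the gripper open and well clear.

**Disagreement:** in the first top view the grip and the plate ends measured 2 to 4 mm off my model of the carrier. I put that down to image blur and the camera calibration, and it made no difference to the grasp.

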